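# Size a wheel bolt in the taper slot gauge and file it

### The arm

A 6-joint arm with a two-finger parallel gripper is mounted at the origin on the work surface. World frame = base frame: x ahead of the robot, y to its left, z up, the work surface at z = 0. Lengths are in m, angles in degrees, forces in N, time in s.
With the tool pointing down it reaches from about 0.375 to 0.75 m from the base axis. Payload 9 kg.
Tool frame: the origin (TCP) lies at the very end of the fingers, on their centre line; the grasp point (between the pads) lies 19 mm behind it (manip.grip_point_offset is the distance from the TCP to the grasp point, in m); z points along the fingers, y is the line along which they close (so a half turn about z gives the same grasp; the last joint's range is limited). The gripper opens to 85 mm and grips with 20 to 120 N. Pads are 22 mm wide; open, the fingers measure 114 mm over their backs; the gripper's body (76 mm by 85 mm) begins 54 mm behind the grasp point. The pads swing forward as they close: fully open they stand 13 mm farther back than shut.
Start: joints at [-88.505, 5.964, 5.575, 89.605, 0, 77.527], TCP at [0.145, -0.582, 0.231] pointing down, gripper open.
Joint ranges: [-171.21, 171.21], [-48.23, 106.86], [-62.78, 66.21], [-105.2, 120.99], [-86.42, 89.51], [-180, 180]. Speed limits (degrees/s): [127.2, 127.2, 147.25, 180, 180, 180].

### API

Orientations are given as [roll, pitch, yaw] about the fixed x, y, z axes, in that order (R = Rz(yaw) Ry(pitch) Rx(roll)).
In Python, from plant import manip gives the robot as it stands.
- The arm moves only by the tool arm_command, never from a script. Its argument "deltas" is one flat list of numbers, 5 for each row, row after row: the shift along the tool's x, y, z in units of 30 mm (1.0 is 30 mm), then the turn about the tool's z in degrees, then the opening, from 0 (shut) to 1 (fully open). In form: [dx, dy, dz, yaw, jaw, dx, dy, dz, yaw, jaw, ...]. A call has 1 to 12 rows; each row shifts and turns the commanded pose from where the row before left it, along the tool's axes as they then stand; what a row does not reach is not made up. A row lasts 1/8 s, in which the tool goes at most 62.5 mm and 10.7 degrees, less where a joint would pass 70% of its speed; a pose out of reach is approached as far as the arm can. A call is refused whole if a number of a shift passes 1 or a number of a turn 10.7, either way. A call with a gripper value outside its range is refused whole. The fingers move at their own pace and stop on an object; "newtons" is the grip in N (left out, the last holds). Time passes only in rows, so rows that do not move let the fingers close. It gives the time, the measured TCP pose, the force, the opening and the grip force at its end, in the units of the state.
- manip.read_state(): the state, without advancing time (a new reading comes with each control period).
- manip.read_camera(name): name is "side" or "top"; returns a dict with "pixels" (420x560x3 uint8, red, green, blue), "mtx" (3x3 intrinsics, pixels), "R" (3x3) and "t" (3): a world point X has camera coordinates R X + t. Camera axes: x right, y down, z forward; pixel columns grow to the right and rows downward; lengths in m; the calibration is good to about 2 mm. A picture is of the moment at which its call begins. There is no depth.
- manip.job_done(): hands the job in; it is judged then, once.
The state is a dict: "time_s": time; "joint_pos": joint angles; "joint_vel": joint speeds; "joint_torque": joint torques, N m; "tcp_pos": TCP position; "tool_rot": TCP orientation; "wrist_force": force on the tool from outside, world axes, zero at the start; "moment": the same for the moment, N m; "grip_width": finger opening in m; "grip_force": force on a finger pad.
Only numpy, scipy, OpenCV 4.12 (cv2) and the standard library are available. Lean on these libraries where they do the work, as an engineer would, in place of code of your own. Each camera call takes 0.05 s, during which the arm holds its last target. There are 200 camera calls.

### The job

Size the wheel bolt that stands alone in the single-hole wooden block: bring its shank into the wide mouth of the tapered slot gauge and, pushing only lightly, slide it along the slot until it wedges, then read the bars engraved beside the spot where it stops. Put the bolt into the bin whose label shows that number of bars, and leave the two bolts in the other block, the socket and the grease tin where they are.

Things in the scene. Friction and masses are not known exactly. Their poses are not given: they have to be found in the camera images.
- bolt_a_head (a point): steel wheel bolt, head up, one of three alike but for the shank (12, 14 or 16 mm diameter, which is unknown): hexagon head 19 mm across flats, 16 mm high; flat collar 26 mm across, 4 mm thick; shank 30 mm long. It hangs by the collar in a hole of the stand (one) or rack (two). Origin: centre of the hexagon head, 12 mm above the collar's underside, 42 mm above the shank tip; z towards the head
- bolt_b_head (a point): steel wheel bolt, head up, one of three alike but for the shank (12, 14 or 16 mm diameter, which is unknown): hexagon head 19 mm across flats, 16 mm high; flat collar 26 mm across, 4 mm thick; shank 30 mm long. It hangs by the collar in a hole of the stand (one) or rack (two). Origin: centre of the hexagon head, 12 mm above the collar's underside, 42 mm above the shank tip; z towards the head
- bolt_c_head (a point): steel wheel bolt, head up, one of three alike but for the shank (12, 14 or 16 mm diameter, which is unknown): hexagon head 19 mm across flats, 16 mm high; flat collar 26 mm across, 4 mm thick; shank 30 mm long. It hangs by the collar in a hole of the stand (one) or rack (two). Origin: centre of the hexagon head, 12 mm above the collar's underside, 42 mm above the shank tip; z towards the head
- stand: wooden block 64 x 64 mm, 40 mm high, with one 19 mm through hole in the middle; the bolt to be sized hangs in it by its collar. Origin: centre of its underside. Fixed
- rack: wooden block 64 mm (x) by 124 mm (y), 40 mm high, with two 19 mm through holes 60 mm apart along y, which hold the two other bolts. Origin: centre of its underside. Fixed
- gauge: steel slot gauge fixed to the bench: level plate 8 mm thick, 77 mm wide, top 52 mm above the bench, on side rails (57 mm free width below). A slot through it along x, open above, below and at the -x end, is 18.5 mm wide at x = 0 and 1 mm narrower every 20 mm, to 10 mm at x = 170 mm. Origin: on the bench under the slot's centre line at x = 0; x towards the narrow end, z up
- gauge_mouth (a point): middle of the slot's wide mouth, at plate-top height, x = 0 of the gauge. From here back to the plate's end 18 mm towards -x a flared lead-in widens to 39 mm. The shank goes in here, with the collar riding on or just above the plate. Axes as the gauge's
- gauge_bars_1 (a point): spot on the slot's centre line, at plate-top height, 130 mm from the mouth, with 1 bar engraved on either side: the axis of a 12 mm shank comes to about here when lightly wedged. A wedged bolt comes free by lifting it straight up
- gauge_bars_2 (a point): spot on the slot's centre line, at plate-top height, 90 mm from the mouth, with 2 bars engraved on either side: the axis of a 14 mm shank comes to about here when lightly wedged. A wedged bolt comes free by lifting it straight up
- gauge_bars_3 (a point): spot on the slot's centre line, at plate-top height, 50 mm from the mouth, with 3 bars engraved on either side: the axis of a 16 mm shank comes to about here when lightly wedged. A wedged bolt comes free by lifting it straight up
- bin_1: open blue plastic bin, 110 mm (x) by 90 mm (y), 50 mm high, walls and floor 3 mm; on its -x side, at rim height, a flat label with 1 black bar. Origin: centre of its underside, 8 mm above the bench (it stands on a board). Three such bins stand side by side along y, 100 mm apart, in any order. Fixed
- bin_2: open blue plastic bin, 110 mm (x) by 90 mm (y), 50 mm high, walls and floor 3 mm; on its -x side, at rim height, a flat label with 2 black bars. Origin: centre of its underside, 8 mm above the bench (it stands on a board). Three such bins stand side by side along y, 100 mm apart, in any order. Fixed
- bin_3: open blue plastic bin, 110 mm (x) by 90 mm (y), 50 mm high, walls and floor 3 mm; on its -x side, at rim height, a flat label with 3 black bars. Origin: centre of its underside, 8 mm above the bench (it stands on a board). Three such bins stand side by side along y, 100 mm apart, in any order. Fixed
- socket: black impact socket standing upright, 30 mm in diameter, 80 mm high, loose; a bystander. Origin: centre of its underside
- tin: grease tin standing upright, 66 mm in diameter, 70 mm high, loose; a bystander. Origin: centre of its underside

How it is judged:
By the outcome, as a careful person would: the job done as asked, in the order asked, and still so for the second after the job is handed in, with the robot touching nothing.
It also fails if it takes over 53 s, if anything falls off the work surface, if the arm or the gripper's body presses on something with over 40 N, if the wrist force passes 120 N, or if a joint passes its speed limit or range.

## Working session

There is one attempt and no reset: what is moved stays moved. The work goes in short steps, Python scripts to look and compute and a tool call to move; the robot and the scene stay as the last step left them, time stands still between calls to the robot, and variables do not carry over. Pictures are saved under pics/ and viewed, at most 10 in all, crops included, and the job is handed in when it is done.

Besides the shell and the picture viewer there is one more tool, called by a JSON object that holds its "api" and its "payload", one argument or row to a line. arm_command: Moves the arm, as the interface text tells. Its arguments: {"type":"object","properties":{"deltas":{"type":"array"},"newtons":{"type":"number"}},"required":["deltas"]}

```bash
mkdir -p pics; ls; cat > h.py <<'E'
from plant import manip
import numpy as np, cv2
def cam(n,f=None):
    c=manip.read_camera(n)
    if f: cv2.imwrite(f,cv2.cvtColor(c["pixels"],cv2.COLOR_RGB2BGR))
    np.savez("cal_"+n+".npz",m=c["mtx"],R=c["R"],t=c["t"],p=c["pixels"])
    return c
def pix(n,u,v,z):
    c=np.load("cal_"+n+".npz"); d=c["R"].T@np.linalg.inv(c["m"])@[u,v,1]; o=-c["R"].T@c["t"]
    return o+d*(z-o[2])/d[2]
def proj(n,X):
    c=np.load("cal_"+n+".npz"); q=c["m"]@(c["R"]@np.array(X,float)+c["t"]); return q[:2]/q[2]
def crop(n,x0,y0,x1,y1,k,f):
    p=np.load("cal_"+n+".npz")["p"][y0:y1,x0:x1]
    cv2.imwrite(f,cv2.cvtColor(cv2.resize(p,None,fx=k,fy=k,interpolation=cv2.INTER_CUBIC),cv2.COLOR_RGB2BGR))
E
python3 - <<'E'
from h import *
cam("top","pics/top.png");c=cam("side","pics/side.png")
for n in("top","side"):
    c=np.load("cal_"+n+".npz");print(n,-c["R"].T@c["t"],c["R"][2],c["m"][0,0])
s=manip.read_state();print(s["tcp_pos"],s["tool_rot"],s["wrist_force"],s["time_s"])
E
```

```text
pics
top [ 0.38896565 -0.03485467  1.20233791] [ 0.15684283 -0.00508833 -0.98761047] 479.2889948591549
side [0.49867385 0.60422279 0.72098774] [ 0.0905387  -0.69817704 -0.71017714] 400.53216388951296
[ 0.14481768 -0.58196238  0.2305988 ] [-1.79933913e+02 -1.44435510e-02  1.39669201e+01] [ 0.58772006 -0.51924552  0.35442566] 0.1
```

View pics/top.png

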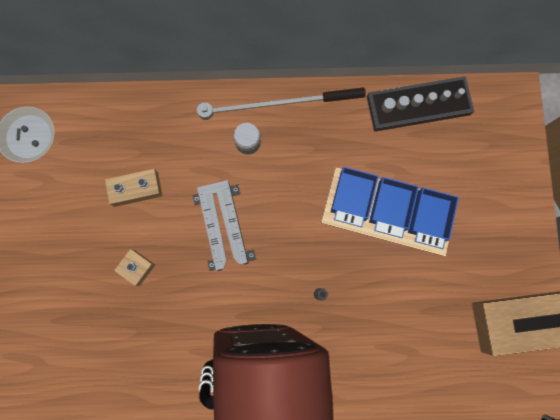

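View pics/side.png

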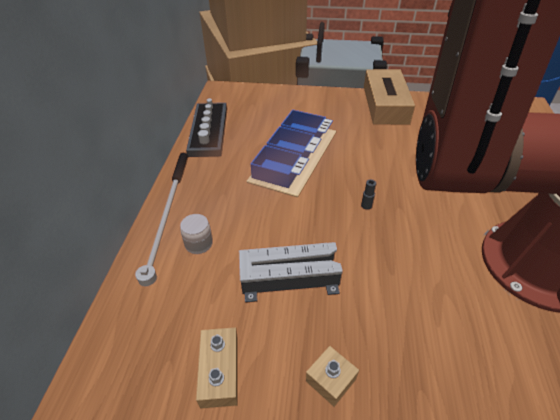

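The top view shows the stand at about (132,267), the rack at (132,187), the gauge mouth at (230,265) with its narrow end at (213,190), the bins at (355,195), (394,205) and (433,213), the socket at (320,294) and the tin at (247,136). I'll enlarge the parts that matter.

```bash
python3 - <<'E'
from h import *
crop("top",100,170,260,290,5,"pics/a.png")
crop("top",320,160,460,260,5,"pics/b.png")
crop("side",230,230,370,410,3.3,"pics/c.png")
E
```

```text
(no output)
```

View pics/a.png

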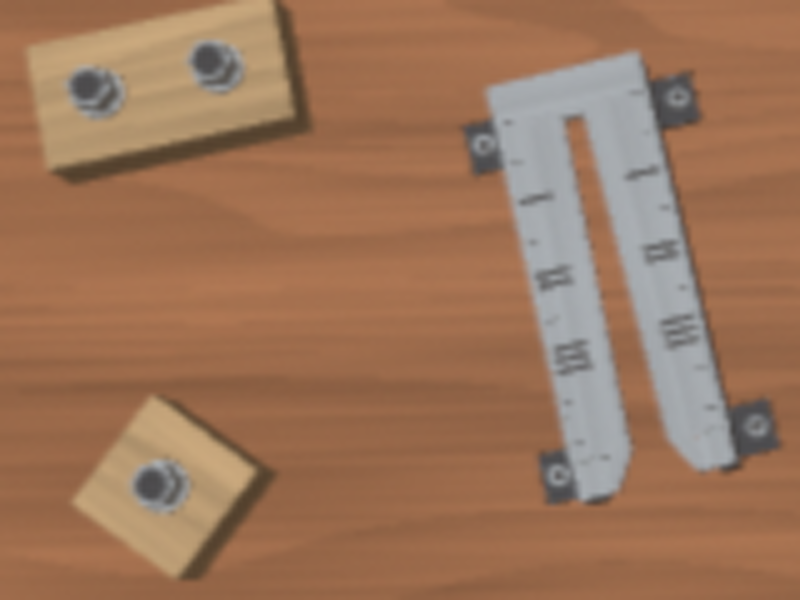

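View pics/b.png

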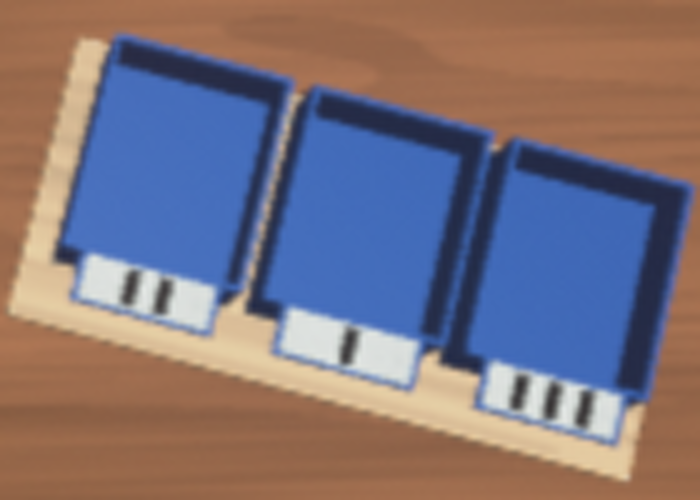

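View pics/c.png

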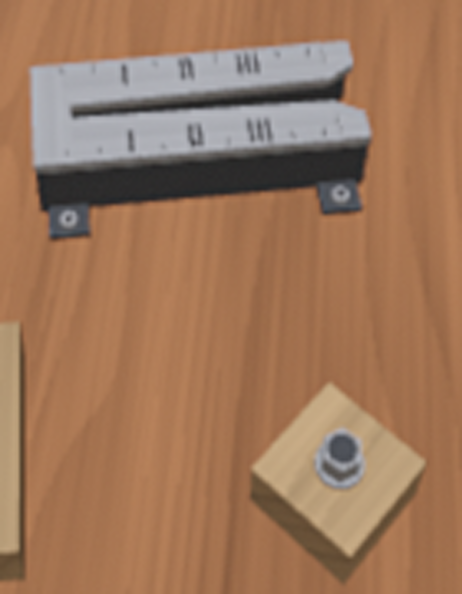

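The enlarged crops show the target bolt's head top at about (154,483) in the 5x top crop and (343,446) in the 3.3x side crop. The 1, 2 and 3-bar marks run from the narrow end towards the mouth. The bins from left to right read 2, 1 and 3 bars.

```bash
python3 - <<'E'
from h import *
T=lambda u,v,z,o=(100,170):np.round(pix("top",o[0]+(u+.5)/5-.5,o[1]+(v+.5)/5-.5,z)*1000,1)
S=lambda u,v,z:np.round(pix("side",230+(u+.5)/3.3-.5,230+(v+.5)/3.3-.5,z)*1000,1)
print("head",T(154,483,.060),S(343,446,.060),"collar",T(161,487,.044),S(340,460,.044))
q=[(155,396),(262,472),(181,579),(72,501)]
P=[T(u,v,.04) for u,v in q];print("stand",np.mean(P,0),[np.linalg.norm(P[i]-P[i-1]) for i in range(4)],P)
q=[(331,383),(425,463),(351,557),(252,468)]
P=[S(u,v,.04) for u,v in q];print("standS",np.mean(P,0),[np.linalg.norm(P[i]-P[i-1]) for i in range(4)])
for n,b in(("T",[T(589,186,.052),T(608,264.5,.052),T(626.5,344,.052)]),("S",[S(127,107.5,.052),S(191,101.5,.052),S(253.5,97,.052)])):
    d=b[2]-b[0]; print(n,b,np.linalg.norm(d),np.degrees(np.arctan2(-d[1],-d[0])))
print("mouth",T(630,443,.052),T(668,430,.052),"end",T(574.5,117,.052))
B=lambda u,v:T(u,v,.058,(320,160))
for n,q in((2,[(118,37),(295,80),(238,300),(60,260)]),(1,[(312,87),(493,133),(440,350),(252,313)]),(3,[(512,138),(692,187),(645,402),(445,362)])):
    P=[B(*p) for p in q];print(n,np.mean(P,0),P)
print("socket",pix("top",320,293,.08),"tin",pix("top",247,130,.07))
E
```

```text
head [452.7 308.1  60. ] [451.4 309.5  60. ] collar [451.6 309.5  44. ] [451.6 309.9  44. ]
stand [451.9   307.575  40.   ] [np.float64(63.05180409790029), np.float64(64.8680198557039), np.float64(62.94140131900465), np.float64(65.66955154407557)] [array([495.9, 314.6,  40. ]), array([457.8, 262.1,  40. ]), array([407.7, 300.2,  40. ]), array([446.2, 353.4,  40. ])]
standS [451.425 311.225  40.   ] [np.float64(64.22164744071893), np.float64(62.642158328078025), np.float64(63.215504427315885), np.float64(64.50193795538243)]
T [array([591.9, 102. ,  52. ]), array([553.1,  93.1,  52. ]), array([514.2,  84.4,  52. ])] 79.66837515601777 12.762825929324245
S [array([592.1, 104.5,  52. ]), array([552.6,  95.2,  52. ]), array([513.7,  87.1,  52. ])] 80.30765841437538 12.513330729648679
mouth [466.5  83.2  52. ] [472.3  64.9  52. ] end [626.4 108.9  52. ]
2 [ 615.825 -234.1     58.   ] [array([ 682.3, -208.1,   58. ]), array([ 658.5, -293.7,   58. ]), array([ 550.4, -259.8,   58. ]), array([ 572.1, -174.8,   58. ])]
1 [ 588.   -328.15   58.  ] [array([ 654.8, -301.9,   58. ]), array([ 629.6, -388.8,   58. ]), array([ 523.7, -355.7,   58. ]), array([ 543.9, -266.2,   58. ])]
3 [ 560.35  -422.875   58.   ] [array([ 626.9, -397.9,   58. ]), array([ 600.4, -483.7,   58. ]), array([ 496.2, -452.2,   58. ]), array([ 517.9, -357.7,   58. ])]
socket [ 0.37889314 -0.13702008  0.08      ] tin [0.77869985 0.02593808 0.07      ]
```

The two cameras agree to about 2 mm. The bolt is at (452,309) mm, the slot axis is at 12.6° and the mouth is at (465,75). I'll write a planner helper, with the jaw closing along the slot (tool yaw 102.6) and a route that keeps clear of the base.

```bash
cat >> h.py <<'E'
def plan(wps,start=None):
    """wps: (x,y,z mm, yaw, nrows). prints rows dx,dy,dz,yaw"""
    s=manip.read_state(); p=np.array(s["tcp_pos"])*1000 ; y=s["tool_rot"][2]
    print("t",round(s["time_s"],2),"at",p.round(1),round(y,1),"F",np.round(s["wrist_force"],1),"w",s["grip_width"],"g",s["grip_force"],"j6",s["joint_pos"][5])
    for *w,wy,n in wps:
        w=np.array(w,float);d=(w-p)/n;dy=(wy-y+180)%360-180
        for i in range(n):
            a=np.radians(y);r=np.array([d[0]*np.cos(a)+d[1]*np.sin(a),d[0]*np.sin(a)-d[1]*np.cos(a),-d[2]])/30
            print(*r.round(3),round(-dy/n,2),sep=", ")
            y+=dy/n
        print(); p=w
E
python3 -c "
from h import *
plan([(395,-220,190,102.6,14),(452,309,150,102.6,19)])"
```

```text
t 0.1 at [ 144.8 -582.   230.6] 14.0 F [ 0.6 -0.5  0.4] w 0.08543784735043751 g 0.0 j6 77.52670794547768
0.786, -0.693, 0.097, -6.33
0.858, -0.602, 0.097, -6.33
0.919, -0.503, 0.097, -6.33
0.969, -0.399, 0.097, -6.33
1.007, -0.29, 0.097, -6.33
1.033, -0.177, 0.097, -6.33
1.046, -0.062, 0.097, -6.33
1.046, 0.054, 0.097, -6.33
1.034, 0.169, 0.097, -6.33
1.009, 0.282, 0.097, -6.33
0.972, 0.391, 0.097, -6.33
0.923, 0.496, 0.097, -6.33
0.862, 0.595, 0.097, -6.33
0.792, 0.686, 0.097, -6.33

0.884, 0.3, 0.07, -0.0
0.884, 0.3, 0.07, -0.0
0.884, 0.3, 0.07, -0.0
0.884, 0.3, 0.07, -0.0
0.884, 0.3, 0.07, -0.0
0.884, 0.3, 0.07, -0.0
0.884, 0.3, 0.07, -0.0
0.884, 0.3, 0.07, -0.0
0.884, 0.3, 0.07, -0.0
0.884, 0.3, 0.07, -0.0
0.884, 0.3, 0.07, -0.0
0.884, 0.3, 0.07, -0.0
0.884, 0.3, 0.07, -0.0
0.884, 0.3, 0.07, -0.0
0.884, 0.3, 0.07, -0.0
0.884, 0.3, 0.07, -0.0
0.884, 0.3, 0.07, -0.0
0.884, 0.3, 0.07, -0.0
0.884, 0.3, 0.07, -0.0
```

{"api": "arm_command", "payload": {
  "deltas": [0.79,-0.69,0.1,-6.3,0.55,0.86,-0.6,0.1,-6.3,0.55,0.92,-0.5,0.1,-6.3,0.55,0.97,-0.4,0.1,-6.3,0.55,1.0,-0.29,0.1,-6.3,0.55,1.0,-0.18,0.1,-6.3,0.55,1.0,-0.06,0.1,-6.3,0.55,1.0,0.05,0.1,-6.3,0.55,1.0,0.17,0.1,-6.3,0.55,1.0,0.28,0.1,-6.3,0.55,0.97,0.39,0.1,-6.3,0.55,0.92,0.5,0.1,-6.3,0.55],
  "newtons": 30
}}

```text
time_s: 1.6
tcp_pos: [0.3579, -0.276, 0.1949]
tool_rot: [-180.0, -0.0, 89.8]
wrist_force: [-0.4, 0.3, -0.0]
grip_width: 0.0469
grip_force: 0.0
```

{"api": "arm_command", "payload": {
  "deltas": [0.86,0.6,0.1,-6.3,0.55,0.79,0.69,0.1,-6.3,0.55,0.88,0.3,0.07,0,0.55,0.88,0.3,0.07,0,0.55,0.88,0.3,0.07,0,0.55,0.88,0.3,0.07,0,0.55,0.88,0.3,0.07,0,0.55,0.88,0.3,0.07,0,0.55,0.88,0.3,0.07,0,0.55,0.88,0.3,0.07,0,0.55,0.88,0.3,0.07,0,0.55,0.88,0.3,0.07,0,0.55]
}}

```text
time_s: 3.1
tcp_pos: [0.426, 0.0523, 0.168]
tool_rot: [-180.0, 0.0, 102.2]
wrist_force: [0.1, -0.8, -0.7]
grip_width: 0.0472
grip_force: 0.0
```

```bash
python3 -c "
from h import *
plan([(452,309.2,110,102.6,9),(452,309.2,46.5,102.6,4)])"
```

```text
t 3.1 at [426.   52.3 168. ] 102.2 F [ 0.1 -0.8 -0.7] w 0.047249428053366835 g 0.0 j6 67.25878335827394
0.91, 0.295, 0.215, -0.05
0.91, 0.295, 0.215, -0.05
0.909, 0.296, 0.215, -0.05
0.909, 0.297, 0.215, -0.05
0.909, 0.298, 0.215, -0.05
0.909, 0.298, 0.215, -0.05
0.908, 0.299, 0.215, -0.05
0.908, 0.3, 0.215, -0.05
0.908, 0.301, 0.215, -0.05

0.0, 0.0, 0.529, 0.0
0.0, 0.0, 0.529, 0.0
0.0, 0.0, 0.529, 0.0
0.0, 0.0, 0.529, 0.0
```

{"api": "arm_command", "payload": {
  "deltas": [0.91,0.3,0.2,0,0.5,0.91,0.3,0.2,0,0.5,0.91,0.3,0.2,0,0.5,0.91,0.3,0.2,0,0.5,0.91,0.3,0.2,0,0.5,0.91,0.3,0.2,0,0.5,0.91,0.3,0.2,0,0.5,0.91,0.3,0.2,0,0.5,0.8,0.3,0.2,0,0.5,0,0,0,0,0.5,0,0,0,0,0.5]
}}

```text
time_s: 4.47
tcp_pos: [0.454, 0.3049, 0.1141]
tool_rot: [-180.0, 0.0, 102.2]
wrist_force: [0.0, 0.0, 0.6]
grip_width: 0.0428
grip_force: 0.0
```

```bash
python3 -c "
from h import *
plan([(452,309.2,46.5,102.6,6)])"
```

```text
t 4.47 at [454.  304.9 114.1] 102.2 F [0.  0.  0.6] w 0.042778046420455726 g 0.0 j6 98.01156382818986
0.026, -0.006, 0.375, -0.07
0.026, -0.006, 0.375, -0.07
0.026, -0.006, 0.375, -0.07
0.026, -0.006, 0.375, -0.07
0.026, -0.006, 0.375, -0.07
0.026, -0.006, 0.375, -0.07
```

{"api": "arm_command", "payload": {
  "deltas": [0.04,-0.01,0.35,0,0.45,0.04,-0.01,0.35,0,0.45,0.04,-0.01,0.35,0,0.45,0.03,0,0.35,0,0.45,0,0,0.35,0,0.45,0,0,0.35,-0.4,0.45,0,0,0.1,0,0.45,0,0,0,0,0.45]
}}

```text
time_s: 5.48
tcp_pos: [0.4524, 0.3095, 0.0481]
tool_rot: [-180.0, 0.0, 102.6]
wrist_force: [0.3, -0.5, 1.2]
grip_width: 0.0382
grip_force: 0.0
```

```bash
python3 -c "
from h import *
plan([(452,309.2,46.5,102.6,1)]);cam('side');cam('top')
x,y=map(int,proj('side',[.452,.309,.06]));crop('side',x-60,y-80,x+60,y+40,5,'pics/d.png')"
```

```text
t 5.47 at [452.4 309.5  48.1] 102.6 F [ 0.3 -0.5  1.2] w 0.038247751207160424 g 0.0 j6 98.13870540486599
-0.007, -0.014, 0.054, -0.03
```

View pics/d.png

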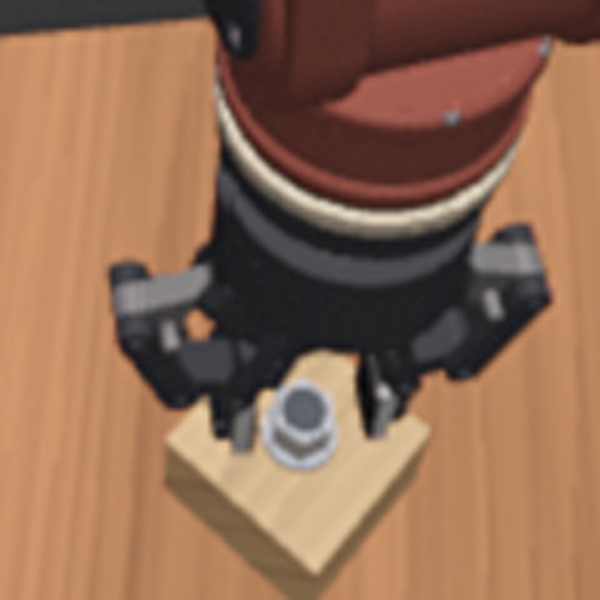

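The bolt head at (305,420) in the crop sits midway between the open pads. Next I drop 1.5 mm, close, and check the width.

{"api": "arm_command", "payload": {
  "deltas": [0,0,0.05,0,0.3,0,0,0,0,0.1,0,0,0,0,0,0,0,0,0,0,0,0,0,0,0,0,0,0,0,0],
  "newtons": 40
}}

```text
time_s: 6.32
tcp_pos: [0.4527, 0.3096, 0.0471]
tool_rot: [180.0, 0.0, 102.6]
wrist_force: [-0.8, -0.0, 5.2]
grip_width: 0.0181
grip_force: 39.5
```

{"api": "arm_command", "payload": {
  "deltas": [0,0,-0.3,0,0,0,0,-0.5,0,0,0,0,-0.5,0,0,0,0,-0.5,0,0,0,0,-0.1,0,0,0,0,0,0,0]
}}

```text
time_s: 7.08
tcp_pos: [0.4525, 0.3096, 0.1039]
tool_rot: [180.0, 0.0, 102.6]
wrist_force: [0.4, -0.4, -0.6]
grip_width: 0.0183
grip_force: 39.3
```

```bash
python3 -c "
from h import *
plan([(438,68.5,105,102.6,10),(438,68.5,60.5,102.6,3)])"
```

```text
t 7.08 at [452.5 309.6 103.9] 102.6 F [ 0.4 -0.4 -0.6] w 0.018321089121541595 g 39.29869841784239 j6 98.13964071935513
-0.774, -0.222, -0.004, -0.0
-0.774, -0.222, -0.004, -0.0
-0.774, -0.222, -0.004, -0.0
-0.774, -0.222, -0.004, -0.0
-0.774, -0.222, -0.004, -0.0
-0.774, -0.222, -0.004, -0.0
-0.774, -0.222, -0.004, -0.0
-0.774, -0.222, -0.004, -0.0
-0.774, -0.222, -0.004, -0.0
-0.774, -0.222, -0.004, -0.0

0.0, 0.0, 0.494, -0.0
0.0, 0.0, 0.494, -0.0
0.0, 0.0, 0.494, -0.0
```

{"api": "arm_command", "payload": {
  "deltas": [-0.77,-0.22,0,0,0,-0.77,-0.22,0,0,0,-0.77,-0.22,0,0,0,-0.77,-0.22,0,0,0,-0.77,-0.22,0,0,0,-0.77,-0.22,0,0,0,-0.77,-0.22,0,0,0,-0.77,-0.22,0,0,0,-0.77,-0.22,0,0,0,-0.77,-0.22,0,0,0,0,0,0,0,0,0,0,0,0,0]
}}

```text
time_s: 8.57
tcp_pos: [0.4381, 0.0701, 0.1034]
tool_rot: [-180.0, -0.0, 102.6]
wrist_force: [-0.3, -0.1, -0.6]
grip_width: 0.0186
grip_force: 39.3
```

```bash
python3 -c "
from h import *
plan([(438,68.5,60.5,102.6,3)]);cam('side');cam('top')
s=manip.read_state()['tcp_pos'];print(proj('side',[s[0],s[1],s[2]-.037]),proj('top',s))
x,y=map(int,proj('side',[.45,.07,.06]));print(x,y);crop('side',x-90,y-70,x+45,y+45,5.5,'pics/e.png')"
```

```text
t 8.57 at [438.1  70.1 103.4] 102.6 F [-0.3 -0.1 -0.6] w 0.018590934288551967 g 39.33569513261318 j6 69.5441803749436
-0.017, -0.005, 0.477, -0.02
-0.017, -0.005, 0.477, -0.02
-0.017, -0.005, 0.477, -0.02

[343.64468835 251.67229858] [228.9883285  269.06717768]
337 252
```

View pics/e.png

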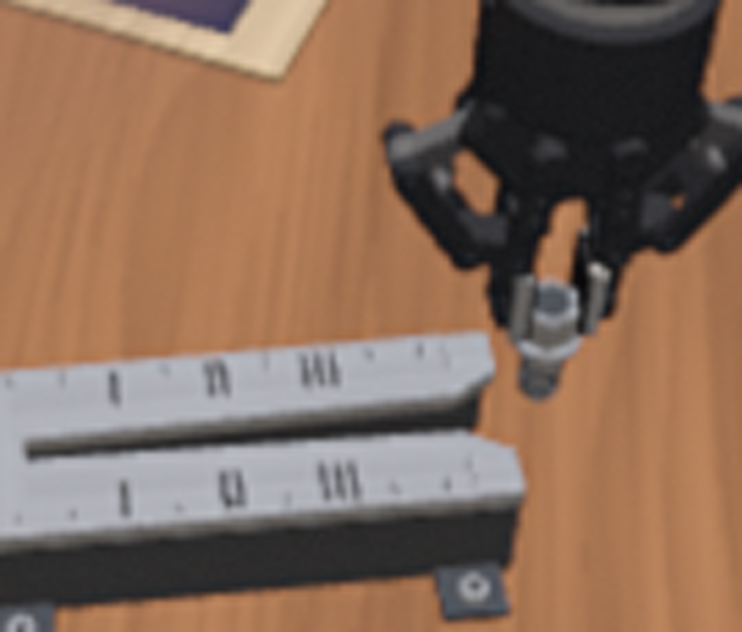

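The bolt hangs between the pads, with its shank tip at (538,388) in the crop, within 1 px of the prediction. It stands just outside the flare. Next I lower it to plate height and enter.

{"api": "arm_command", "payload": {
  "deltas": [0,0,0.48,0,0,0,0,0.48,0,0,0,0,0.46,0,0,0,0,0,0,0,0,0,0,0,0]
}}

```text
time_s: 9.3
tcp_pos: [0.4384, 0.0697, 0.0613]
tool_rot: [180.0, 0.0, 102.6]
wrist_force: [-0.8, -0.5, -1.9]
grip_width: 0.0183
grip_force: 39.3
```

```bash
cat >> h.py <<'E'
def g():
    s=manip.read_state();p=np.array(s["tcp_pos"])*1000;a=np.radians(12.6);e=np.array([np.cos(a),np.sin(a)]);n=np.array([-e[1],e[0]])
    d=p[:2]-[465.1,74.6];f=np.array(s["wrist_force"])
    print("t",round(s["time_s"],2),"along",round(d@e,1),"lat(tool x)",round(d@n,1),"z",round(p[2],1),"F along",round(f[:2]@e,1),"Flat",round(f[:2]@n,1),"Fz",round(f[2],1))
E
python3 -c "
from h import *
g()"
```

```text
t 9.3 along -27.2 lat(tool x) 1.0 z 61.3 F along -0.9 Flat -0.3 Fz -1.9
```

{"api": "arm_command", "payload": {
  "deltas": [-0.02,0.2,0,0,0,-0.01,0.2,0,0,0,0,0.2,0,0,0,0,0.2,0,0,0,0,0.2,0,0,0,0,0,0,0,0]
}}

```text
time_s: 10.05
tcp_pos: [0.4681, 0.0755, 0.0611]
tool_rot: [-180.0, 0.0, 102.6]
wrist_force: [-0.2, 0.4, -0.8]
grip_width: 0.0184
grip_force: 39.3
```

```bash
python3 -c "
from h import *
g();cam('side');cam('top')
x,y=map(int,proj('side',[.465,.075,.06]));print(x,y);crop('side',x-90,y-70,x+45,y+45,5.5,'pics/f.png')"
```

```text
t 10.05 along 3.1 lat(tool x) 0.2 z 61.1 F along -0.1 Flat 0.5 Fz -0.8
330 254
```

View pics/f.png

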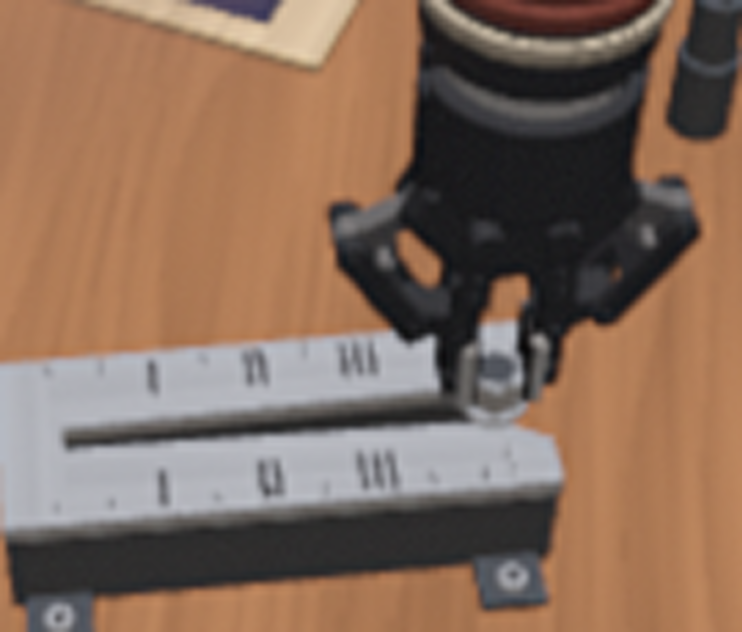

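The bolt stands in the mouth at about (495,395) in the crop, with the collar over the plate edges and no contact force. I'll slide it gently.

{"api": "arm_command", "payload": {
  "deltas": [0,0.1,0,0,0,0,0.1,0,0,0,0,0.1,0,0,0,0,0.1,0,0,0,0,0.1,0,0,0,0,0.1,0,0,0]
}}

```text
time_s: 10.9
tcp_pos: [0.4855, 0.0792, 0.0611]
tool_rot: [-180.0, 0.0, 102.6]
wrist_force: [-0.7, 0.1, -2.4]
grip_width: 0.0185
grip_force: 39.3
```

```bash
python3 -c "
from h import *
g()"
```

```text
t 10.9 along 20.9 lat(tool x) 0.1 z 61.1 F along -0.6 Flat 0.2 Fz -2.4
```

{"api": "arm_command", "payload": {
  "deltas": [0,0.1,0,0,0,0,0.1,0,0,0,0,0.1,0,0,0,0,0.1,0,0,0,0,0.08,0,0,0]
}}

```text
time_s: 11.52
tcp_pos: [0.4995, 0.0823, 0.0611]
tool_rot: [-180.0, 0.0, 102.6]
wrist_force: [-1.0, -3.0, -1.2]
grip_width: 0.0181
grip_force: 39.3
```

```bash
python3 -c "
from h import *
g()"
```

```text
t 11.53 along 35.3 lat(tool x) 0.0 z 61.1 F along -1.6 Flat -2.7 Fz -1.2
```

{"api": "arm_command", "payload": {
  "deltas": [-0.02,0.05,0,0,0,0,0.05,0,0,0,0,0,0,0,0]
}}

```text
time_s: 11.9
tcp_pos: [0.5026, 0.0826, 0.0612]
tool_rot: [180.0, -0.0, 102.6]
wrist_force: [-0.5, -1.8, -1.4]
grip_width: 0.0185
grip_force: 39.3
```

```bash
python3 -c "
from h import *
g()"
```

```text
t 11.9 along 38.4 lat(tool x) -0.3 z 61.2 F along -0.9 Flat -1.6 Fz -1.4
```

{"api": "arm_command", "payload": {
  "deltas": [-0.03,0.05,0,0,0,0,0.05,0,0,0,0,0.05,0,0,0,0,0,0,0,0]
}}

```text
time_s: 12.4
tcp_pos: [0.5071, 0.0827, 0.0611]
tool_rot: [180.0, -0.0, 102.6]
wrist_force: [0.3, 1.1, -1.0]
grip_width: 0.0182
grip_force: 39.3
```

```bash
python3 -c "
from h import *
g()"
```

```text
t 12.4 along 42.8 lat(tool x) -1.3 z 61.1 F along 0.6 Flat 1.0 Fz -1.0
```

{"api": "arm_command", "payload": {
  "deltas": [0,0.07,0,0,0,0,0.07,0,0,0,0,0.07,0,0,0,0,0,0,0,0]
}}

```text
time_s: 12.9
tcp_pos: [0.5134, 0.0841, 0.0611]
tool_rot: [180.0, -0.0, 102.6]
wrist_force: [0.4, 2.3, -2.0]
grip_width: 0.0181
grip_force: 39.3
```

```bash
python3 -c "
from h import *
g()"
```

```text
t 12.9 along 49.2 lat(tool x) -1.3 z 61.1 F along 0.9 Flat 2.2 Fz -2.0
```

{"api": "arm_command", "payload": {
  "deltas": [0.01,0.07,0,0,0,0,0.07,0,0,0,0,0.07,0,0,0,0,0,0,0,0]
}}

```text
time_s: 13.4
tcp_pos: [0.5193, 0.0856, 0.0611]
tool_rot: [-180.0, 0.0, 102.6]
wrist_force: [-0.9, 0.9, -1.2]
grip_width: 0.0185
grip_force: 39.3
```

```bash
python3 -c "
from h import *
g()"
```

```text
t 13.4 along 55.3 lat(tool x) -1.1 z 61.1 F along -0.7 Flat 1.1 Fz -1.2
```

{"api": "arm_command", "payload": {
  "deltas": [0,0.07,0,0,0,0,0.07,0,0,0,0,0.07,0,0,0,0,0.07,0,0,0,0,0,0,0,0]
}}

```text
time_s: 14.02
tcp_pos: [0.5262, 0.0871, 0.0604]
tool_rot: [-179.8, 0.0, 102.6]
wrist_force: [-7.1, -1.1, -0.0]
grip_width: 0.0182
grip_force: 39.5
```

```bash
python3 -c "
from h import *
g()"
```

```text
t 14.03 along 62.3 lat(tool x) -1.1 z 60.4 F along -7.2 Flat 0.5 Fz -0.0
```

The along-slot force rises to 7 N near 62 mm, which matches no mark, so I need to look.

```bash
python3 -c "
from h import *
g();cam('side');cam('top')
x,y=map(int,proj('side',[.526,.087,.06]));print(x,y);crop('side',x-50,y-50,x+60,y+32,7,'pics/g.png')
print('off',x-50,y-50,'mark3',proj('side',[.5137,.0857,.052]),'pad',proj('side',[.526,.087,.06]))"
```

```text
t 14.03 along 62.3 lat(tool x) -1.1 z 60.4 F along -7.2 Flat 0.5 Fz -0.0
300 256
off 250 206 mark3 [306.50283685 258.51207514] pad [300.69220174 256.09770215]
```

View pics/g.png

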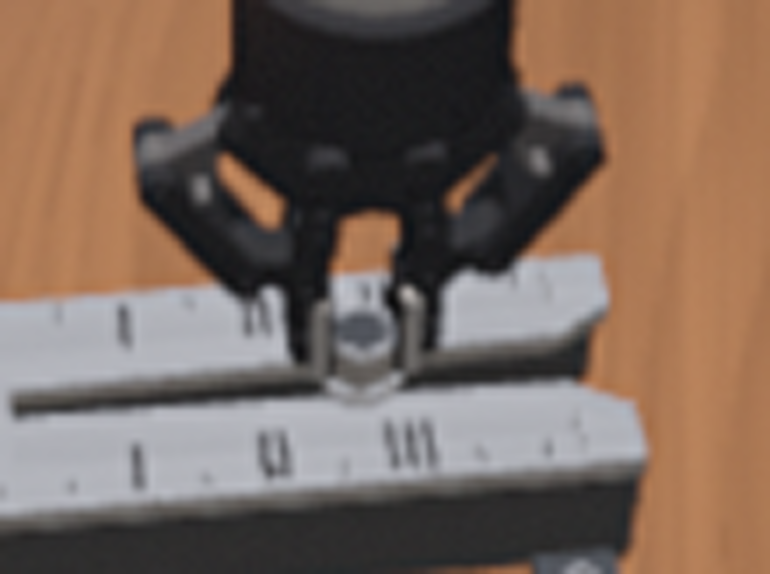

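The collar sits at about (362,375) in the crop, which is about 60 mm along and between the 3-bar and 2-bar marks. Its effective width is about 15.4 mm, so the shank is probably cocked in the grip. I'll back off, release so it stands on its collar, regrip, and slide again.

{"api": "arm_command", "payload": {
  "deltas": [0,-0.1,0,0,0,0,-0.1,0.02,0,0,0,-0.1,0.03,0,0,0,0,0,0,0.15,0,0,0,0,0.35,0,0,0,0,0.35,0,0,0,0,0.35],
  "newtons": 30
}}

```text
time_s: 15.0
tcp_pos: [0.5186, 0.0853, 0.0596]
tool_rot: [-180.0, 0.0, 102.6]
wrist_force: [-0.2, 0.5, -0.3]
grip_width: 0.0299
grip_force: 0.0
```

```bash
python3 -c "
from h import *
g();cam('side');cam('top')
x,y=map(int,proj('side',[.526,.087,.06]));crop('side',x-50,y-50,x+60,y+32,7,'pics/h.png')"
```

```text
t 15.0 along 54.5 lat(tool x) -1.2 z 59.6 F along -0.1 Flat 0.5 Fz -0.3
```

View pics/h.png

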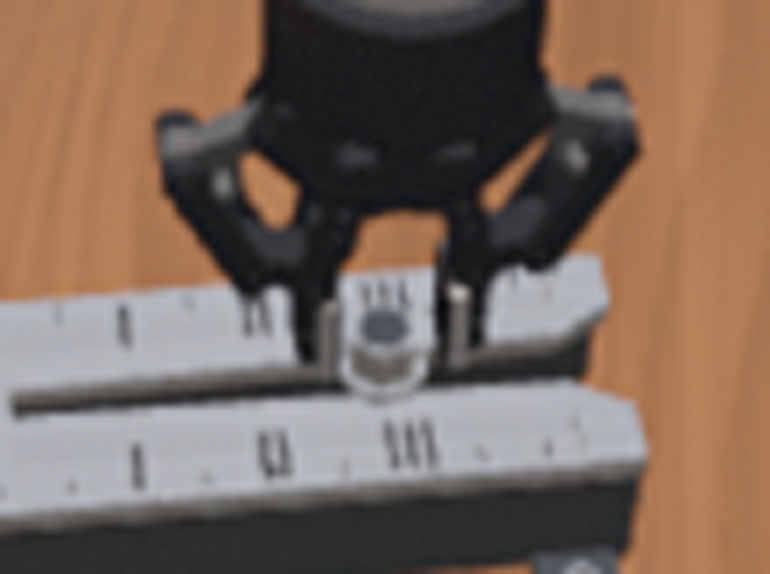

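The bolt now stands free on its collar at (382,370) in the crop, about 53 mm along with 3 bars behind it. I regrip lightly. That was the last picture I'm allowed, so from here I go by force readings.

{"api": "arm_command", "payload": {
  "deltas": [0,0,0,0,0.2,0,0,0,0,0,0,0,0,0,0,0,0,0,0,0],
  "newtons": 25
}}

```text
time_s: 15.6
tcp_pos: [0.5187, 0.0854, 0.0596]
tool_rot: [-180.0, 0.0, 102.6]
wrist_force: [-0.1, -0.9, -1.3]
grip_width: 0.0194
grip_force: 24.4
```

```bash
python3 -c "
from h import *
g()"
```

```text
t 15.6 along 54.7 lat(tool x) -1.1 z 59.6 F along -0.3 Flat -0.8 Fz -1.3
```

{"api": "arm_command", "payload": {
  "deltas": [0,0.07,0,0,0,0,0.07,0,0,0,0,0.07,0,0,0,0,0,0,0,0]
}}

```text
time_s: 16.1
tcp_pos: [0.5237, 0.0866, 0.059]
tool_rot: [-179.8, 0.0, 102.6]
wrist_force: [-4.3, -2.7, -1.8]
grip_width: 0.0189
grip_force: 24.5
```

```bash
python3 -c "
from h import *
g()"
```

```text
t 16.1 along 59.9 lat(tool x) -1.1 z 59.0 F along -4.8 Flat -1.7 Fz -1.8
```

It stops again near 60 mm. I'll cross-check the shank-to-collar width ratio numerically from the saved picture e.

```bash
python3 -c "
import cv2,numpy as np
a=cv2.imread('pics/e.png').astype(int)
wood=np.median(a[400:470,560:680].reshape(-1,3),0);print(wood)
sat=a.max(2)-a.min(2)
for r in range(335,402,4):
    print(r,sat[r,496:600:4])
"
```

```text
[ 85. 122. 174.]
335 [92 88 69 37  8  3  1  3  4  5  7  7  8  8  9  9 10  8  6  3  6 18 35 43
 50 69]
339 [94 93 76 50 18  2  4  3  2  4  6  7  7  8 10  9  8  6  3  2  7 32 71 86
 85 87]
343 [93 92 83 67 38  7  9  9  6  1  4  6  8  9  7  7  3  1  4  9  6 37 80 98
 94 92]
347 [87 93 89 83 66 30  5 10 10  6  3  2  2  3  2  2  4  7 10 11 16 59 87 98
 94 91]
351 [82 94 92 92 88 57 18  4 10  8  7  4  2  2  3  5 10 13 10  8 45 83 92 94
 91 89]
355 [77 93 92 93 94 77 40  4  7  4  4  2  2  2  3  5  7  4 11 41 75 95 93 91
 91 90]
359 [69 93 93 91 93 82 52  9  1  3  3  4  2  1  1  5  6 31 58 79 91 93 92 91
 91 90]
363 [62 92 93 91 92 81 52 11  0  5  7  8  6  3  2  2 22 62 88 98 96 92 89 90
 90 90]
367 [ 59  91  93  91  92  73  38   6   2   2   5   7   7   5   3   5  35  75
  96 100  94  91  89  89  89  89]
371 [59 90 93 91 90 63 23  2  5  2  2  6  5  3  3 12 41 74 93 97 92 89 91 90
 90 90]
375 [67 92 92 91 89 56 14  4  5  1  2  2  2  1  3 21 52 80 93 95 92 90 90 90
 90 91]
379 [76 93 91 92 89 58 16  3  5  0  2  2  1  2  2 24 60 86 92 93 91 90 89 89
 89 90]
383 [85 92 91 92 91 66 27  3  4  1  2  3  1  3  3 24 64 90 93 92 90 90 89 89
 89 90]
387 [87 90 91 92 91 72 36  7  4  2  1  0  1  1  4 32 71 94 94 94 92 90 90 91
 91 90]
391 [89 89 90 92 92 81 56 27  4  7  7  5  4  2 16 49 82 98 94 93 91 91 91 91
 90 90]
395 [88 87 89 91 92 89 77 58 31  9  2  2 12 28 45 71 91 97 94 92 90 91 90 90
 91 90]
399 [86 86 89 91 91 92 90 82 65 43 28 30 44 63 77 87 94 95 93 92 91 90 90 91
 91 90]
```

```bash
python3 - <<'E'
from h import *
import cv2
# expected silhouette in e.png for candidate diameters / tilt about closing axis
x0,y0=337-90,252-70
tcp=np.array([.4381,.0701,.1034]); a=np.radians(12.6)
e=np.array([np.cos(a),np.sin(a),0]); n=np.array([-e[1],e[0],0])
def cyl(c,ax,r,h0,h1):
    u=e; w=np.cross(ax,u); th=np.linspace(0,2*np.pi,60)
    P=[c+ax*h+r*(np.cos(t)*u+np.sin(t)*w) for h in(h0,h1) for t in th]
    return np.array([((proj("side",p)-[x0,y0])+.5)*5.5-.5 for p in P],np.float32)
for tilt in(-10,0,10):
  t=np.radians(tilt); ax=np.array([0,0,1])*np.cos(t)+n*np.sin(t)
  c=tcp+np.array([0,0,.009])   # pivot in head
  for D in(12,14,16):
    m=np.zeros((632,742),np.uint8)
    cv2.fillConvexPoly(m,cv2.convexHull(cyl(c,ax,D/2000,-.0461,-.0161)).astype(np.int32),1)
    col=np.zeros_like(m);cv2.fillConvexPoly(col,cv2.convexHull(cyl(c,ax,.013,-.0161,-.0121)).astype(np.int32),1)
    f=lambda k,r:(np.where(k[r])[0][[0,-1]] if k[r].any() else None)
    print(tilt,D,"collar rows",np.where(col.any(1))[0][[0,-1]],"w@343",f(col,343),"shank bottom",np.where(m.any(1))[0][-1],"375",f(m,375),"383",f(m,383))
E
```

```text
-10 12 collar rows [308 362] w@343 [508 579] shank bottom 411 375 [524 557] 383 [523 556]
-10 14 collar rows [308 362] w@343 [508 579] shank bottom 413 375 [521 560] 383 [520 559]
-10 16 collar rows [308 362] w@343 [508 579] shank bottom 415 375 [518 562] 383 [518 562]
0 12 collar rows [300 361] w@343 [510 576] shank bottom 397 375 [518 551] 383 [517 550]
0 14 collar rows [300 361] w@343 [510 576] shank bottom 399 375 [516 554] 383 [515 553]
0 16 collar rows [300 361] w@343 [510 576] shank bottom 402 375 [513 556] 383 [512 555]
10 12 collar rows [292 358] w@343 [511 572] shank bottom 381 375 [517 543] 383 None
10 14 collar rows [292 358] w@343 [511 572] shank bottom 383 375 [514 546] 383 [525 538]
10 16 collar rows [292 358] w@343 [511 572] shank bottom 386 375 [511 549] 383 [520 543]
```

{"api": "arm_command", "payload": {
  "deltas": [0,-0.1,0,0,0,0,-0.1,0,0,0,0,0,0,0,0]
}}

```text
time_s: 16.48
tcp_pos: [0.5197, 0.0857, 0.0602]
tool_rot: [179.9, 0.0, 102.6]
wrist_force: [3.8, 0.4, -2.7]
grip_width: 0.019
grip_force: 24.9
```

```bash
python3 -c "
from h import *
g()"
```

```text
t 16.48 along 55.7 lat(tool x) -1.1 z 60.2 F along 3.8 Flat -0.4 Fz -2.7
```

{"api": "arm_command", "payload": {
  "deltas": [0.03,0,0,0,0,0,0,0,0,0]
}}

```text
time_s: 16.73
tcp_pos: [0.5194, 0.0861, 0.0602]
tool_rot: [179.9, 0.1, 102.6]
wrist_force: [4.4, -2.7, 1.2]
grip_width: 0.0189
grip_force: 25.1
```

```bash
python3 -c "
from h import *
g()"
```

```text
t 16.73 along 55.5 lat(tool x) -0.6 z 60.2 F along 3.7 Flat -3.6 Fz 1.2
```

{"api": "arm_command", "payload": {
  "deltas": [-0.06,0,0,0,0,0,0,0,0,0]
}}

```text
time_s: 16.98
tcp_pos: [0.5189, 0.0851, 0.0597]
tool_rot: [-180.0, -0.1, 102.6]
wrist_force: [0.9, 2.8, 0.4]
grip_width: 0.0186
grip_force: 25.0
```

```bash
python3 -c "
from h import *
g()"
```

```text
t 16.98 along 54.8 lat(tool x) -1.5 z 59.7 F along 1.5 Flat 2.6 Fz 0.4
```

The play at 55 mm is near zero in both directions and pulling back shows wedge drag. A 14 mm shank would have 1.7 mm of play there, so this wedge belongs to the 3-bar mark. I'll re-seat it centred, lift straight up, and confirm the diameter in the air.

{"api": "arm_command", "payload": {
  "deltas": [0.03,-0.08,0,0,0,0,0,0,0,0,0,0.06,0,0,0,0,0,0,0,0]
}}

```text
time_s: 17.48
tcp_pos: [0.518, 0.0853, 0.0593]
tool_rot: [-179.9, 0.0, 102.6]
wrist_force: [-2.2, -0.6, -1.6]
grip_width: 0.0194
grip_force: 24.6
```

```bash
python3 -c "
from h import *
g()"
```

```text
t 17.48 along 53.9 lat(tool x) -1.1 z 59.3 F along -2.3 Flat -0.1 Fz -1.6
```

{"api": "arm_command", "payload": {
  "deltas": [0,0,-0.1,0,0,0,0,-0.3,0,0,0,0,-0.6,0,0,0,0,-0.9,0,0,0,0,-1,0,0,0,0,-1,0,0,0,0,-1,0,0,0,0,-0.5,0,0,0,0,0,0,0,0,0,0,0,0],
  "newtons": 40
}}

```text
time_s: 18.73
tcp_pos: [0.518, 0.0855, 0.2206]
tool_rot: [-179.9, -0.0, 102.6]
wrist_force: [0.0, 0.1, -1.1]
grip_width: 0.0183
grip_force: 39.7
```

```bash
python3 - <<'E'
from h import *
g();cam("side","pics/j.png")
s=manip.read_state();tcp=np.array(s["tcp_pos"])
p=np.load("cal_side.npz")["p"].astype(int)
# along-axis samples: width measured perpendicular to the projected axis
A=proj("side",tcp+[0,0,-.007]);B=proj("side",tcp+[0,0,-.037]);d=(B-A)/np.linalg.norm(B-A);q=np.array([d[1],-d[0]]) 
print(A,B)
g_=np.arange(-14,14.01,.5)
for f in(-.1,.0,.1,.5,.6,.7,.8,.9):
    c=A+(B-A)*f; uv=(c+g_[:,None]*q).astype(np.float32)
    v=cv2.remap(p.astype(np.float32),uv[:,:1].copy(),uv[:,1:].copy(),cv2.INTER_LINEAR)[:,0]
    print(f,(v.max(1)-v.min(1)).astype(int)[::2])
c=np.load("cal_side.npz");print("px/mm",c["m"][0,0]/(c["R"]@(tcp-[0,0,.02])+c["t"])[2]/1000)
E
```

```text
t 18.73 along 54.0 lat(tool x) -0.9 z 220.6 F along 0.0 Flat 0.1 Fz -1.1
[307.52297436 203.25740996] [306.89969069 214.76278283]
-0.1 [89 90 89 80 72 64 33  7  4  5  7  8  9  9  8  8  8  8  8  5  1  7 19 32
 56 78 85 86 86]
0.0 [89 90 91 90 91 87 56 17  3  3  4  7  8  8  9  9  8  7  6  1  4 18 53 70
 78 83 85 86 86]
0.1 [90 90 91 91 92 90 72 38  9  4  4  1  2  5  7  6  4  2  2  6  4 28 70 82
 82 83 84 86 87]
0.5 [90 90 90 90 91 90 89 90 91 76 29  3  6  8  8  8  5 10 41 78 88 84 79 79
 82 83 85 86 86]
0.6 [90 90 90 90 91 90 89 90 90 76 23  0  2  5  5  5  2  4 41 82 88 83 79 79
 82 84 85 87 86]
0.7 [90 90 90 91 91 90 89 90 92 78 22  1  1  4  5  5  1  3 43 85 88 82 79 80
 82 84 85 86 87]
0.8 [89 91 91 91 91 90 88 89 93 82 15  0  2  4  3  3  1  3 50 91 88 82 79 80
 84 83 86 86 87]
0.9 [89 90 91 91 91 89 88 90 93 85 14  0  2  4  2  2  0  5 53 89 87 82 79 80
 82 84 85 86 86]
px/mm 0.545967091977429
```

In the air the shank is about 8.35 px, or 15.3 mm, closer to 16 than to 14. The bolt was vertical and wedged with no play at 54–58 mm, just past the 3-bar mark, so it is a 3-bar bolt. It goes to bin 3 at (561,-425).

{"api": "arm_command", "payload": {
  "deltas": [-0.94,-0.13,0.05,0,0,-0.94,-0.13,0.05,0,0,-0.94,-0.13,0.05,0,0,-0.94,-0.13,0.05,0,0,-0.94,-0.13,0.05,0,0,-0.94,-0.13,0.05,0,0,-0.94,-0.13,0.05,0,0,-0.94,-0.13,0.05,0,0,-0.94,-0.13,0.05,0,0,-0.94,-0.13,0.05,0,0,-0.94,-0.13,0.05,0,0,-0.94,-0.13,0.05,0,0]
}}

```text
time_s: 20.27
tcp_pos: [0.5459, -0.2556, 0.2022]
tool_rot: [-179.9, -0.1, 102.6]
wrist_force: [-0.3, 0.4, -1.2]
grip_width: 0.0183
grip_force: 39.7
```

{"api": "arm_command", "payload": {
  "deltas": [-0.94,-0.13,0.05,0,0,-0.94,-0.13,0.05,0,0,-0.94,-0.13,0.05,0,0,-0.94,-0.13,0.05,0,0,-0.94,-0.13,0.05,0,0,-0.94,-0.13,0.05,0,0,0,0,0,0,0,0,0,0,0,0]
}}

```text
time_s: 21.28
tcp_pos: [0.5601, -0.4245, 0.1937]
tool_rot: [-180.0, -0.1, 102.6]
wrist_force: [-0.2, 0.4, -0.4]
grip_width: 0.0184
grip_force: 39.7
```

```bash
python3 - <<'E'
from h import *
plan([(561,-425,56,102.6,8)])
# second, nearer-scale check with both views: shank width by coverage integral
for n in("side","top"):
    cam(n,f"pics/k_{n}.png");tcp=np.array(manip.read_state()["tcp_pos"]);p=np.load(f"cal_{n}.npz")["p"].astype(np.float32)
    c=np.load(f"cal_{n}.npz");A=proj(n,tcp+[0,0,-.007]);B=proj(n,tcp+[0,0,-.037]);d=(B-A)/np.linalg.norm(B-A);q=np.array([d[1],-d[0]])
    print(n,A,B,"px/mm",c["m"][0,0]/(c["R"]@(tcp-[0,0,.02])+c["t"])[2]/1000)
E
```

```text
t 21.27 at [ 560.1 -424.5  193.7] 102.6 F [-0.2  0.4 -0.4] w 0.01844866814647005 g 39.67225543530731 j6 29.635953368602763
-0.003, 0.003, 0.574, -0.0
-0.003, 0.003, 0.574, -0.0
-0.003, 0.003, 0.574, -0.0
-0.003, 0.003, 0.574, -0.0
-0.003, 0.003, 0.574, -0.0
-0.003, 0.003, 0.574, -0.0
-0.003, 0.003, 0.574, -0.0
-0.003, 0.003, 0.574, -0.0

side [305.6073766   79.98896418] [305.23021739  89.95757852] px/mm 0.3601812340270814
top [454.63511774 204.42297754] [449.63689001 206.80542279] px/mm 0.45909710578071644
```

Before committing, I'll check the bias of the width method on an object of known size. The clock stands still, so this is free.

```bash
python3 - <<'E'
from h import *
p=cv2.cvtColor(cv2.imread("pics/j.png"),cv2.COLOR_BGR2RGB).astype(np.float32);c=np.load("cal_side.npz")
def prof(X,q=None,h=14,step=.25):
    A=proj("side",X);B=proj("side",np.array(X)-[0,0,.01]);d=(B-A)/np.linalg.norm(B-A);q=np.array([d[1],-d[0]])
    g_=np.arange(-h,h+.01,step);uv=(A+g_[:,None]*q).astype(np.float32)
    v=cv2.remap(p,uv[:,:1].copy(),uv[:,1:].copy(),cv2.INTER_LINEAR)[:,0]
    s=v.max(1)-v.min(1);n=len(s)//8;i=np.argmin(s)
    lo,hi=s[:n].mean(),s[-n:].mean();fl=np.percentile(s,20 if h<20 else 30)
    bg=np.linspace(lo,hi,len(s))
    k=c["m"][0,0]/(c["R"]@np.array(X)+c["t"])[2]/1000
    cov=np.clip((bg-s)/(bg-fl),0,1); cov[cov<.06]=0
    return round(cov.sum()*step/k,2), round(fl,1)
tcp=np.array([.518,.0855,.2206])
print("shank",[prof(tcp-[0,0,.007+z],h=9) for z in(.018,.021,.024,.027)])
# socket 30 mm at (.379,-.137); its lateral spot may be off a few mm, does not matter
print("socket",[prof([.379,-.137,z],h=18) for z in(.03,.04,.05,.06,.07)])
a=cv2.imread("pics/side.png")  # start picture: collar of the three bolts against pale wood, rack etc
E
```

```text
shank [(np.float64(15.46), np.float32(4.8)), (np.float64(15.33), np.float32(3.8)), (np.float64(15.29), np.float32(3.6)), (np.float64(15.16), np.float32(2.7))]
socket [(np.float64(27.63), np.float32(1.4)), (np.float64(28.53), np.float32(6.4)), (np.float64(27.93), np.float32(1.7)), (np.float64(22.83), np.float32(2.2)), (np.float64(23.16), np.float32(5.0))]
```

The known 30 mm socket reads slightly under (about 28), so the method doesn't overestimate. A 15.3 reading therefore means 16 mm, which is 3 bars. I'll place it.

{"api": "arm_command", "payload": {
  "deltas": [0,0,0.6,0,0,0,0,0.6,0,0,0,0,0.6,0,0,0,0,0.6,0,0,0,0,0.6,0,0,0,0,0.6,0,0,0,0,0.5,0,0,0,0,0.4,0,0,0,0,0,0,0,0,0,0,0,0.2,0,0,0,0,0.35,0,0,0,0,0.35]
}}

```text
time_s: 22.88
tcp_pos: [0.5607, -0.4257, 0.0605]
tool_rot: [180.0, 0.1, 102.6]
wrist_force: [-0.8, 0.5, 0.2]
grip_width: 0.0302
grip_force: 0.0
```

{"api": "arm_command", "payload": {
  "deltas": [0,0,-0.3,0,0.35,0,0,-0.6,0,0.35,0,0,-0.8,0,0.35,0,0,-1,0,0.35,0,0,-1,0,0.35,0,0,-1,0,0.35,0,0,0,0,0.35,0,0,0,0,0.35]
}}

```text
time_s: 23.88
tcp_pos: [0.5604, -0.4253, 0.201]
tool_rot: [180.0, 0.0, 102.6]
wrist_force: [-1.1, -0.1, -0.8]
grip_width: 0.0302
grip_force: 0.0
```

```bash
python3 - <<'E'
from h import *
s=manip.read_state();print(s["time_s"],s["tcp_pos"],s["wrist_force"],s["grip_width"])
for n in("side","top"):
    c=cam(n,f"pics/m_{n}.png");p=c["pixels"].astype(int)
    sat=p.max(2)-p.min(2)
    P=np.array([proj(n,x) for x in([.613,-.441-.0,.012],[.6,-.46,.012],[.51,-.43,.012],[.52,-.39,.012],[.561,-.425,.012])]).astype(int)
    x0,y0=P.min(0)-6;x1,y1=P.max(0)+6
    print(n,x0,y0,x1,y1)
    for r in range(y0,y1,2):print(r,"".join("#" if (sat[r,q]<40 and p[r,q].max()>100) else ("." if sat[r,q]<40 else ("b" if p[r,q,2]>p[r,q,0]+40 else "w")) for q in range(x0,x1)))
E
```

```text
23.875 [ 0.5603597  -0.42533696  0.20097941] [-1.05486813 -0.13187042 -0.7649781 ] 0.03017674225436589
side 281 119 326 146
119 www#bb......bbbbbbb###..###..............wbb#
121 ww#bb..........wwbw########.............bbb##
123 #bb.......bbbbbbbb##.....##............bb####
125 wbbbbbbbbbbbbbbbbbb###.####...........bw#####
127 bbbbbbbbbbbbbbbbbbbb######bbbbbb#...bbb######
129 ...wbbbbbbbbbbbw.bbbb##bbbbbbbbbbbbbb########
131 ..............bbbbbbbb#...#bbbbbbbbbb########
133 .......................#bbbbbb#...........##w
135 ...............................bbw......#wwww
137 ..............................bb########wwwww
139 ............................#b###########wwww
141 bbbbbb#....................#b###########wwwww
143 bbbbbbbbbbbbbb#...........bb###########wwwwww
145 bbbbbbbbbbbbbbbbbbbbbb#..b###########wwwwwwww
top 410 189 447 242
189 b....bbb#w#.bbbbbbbbb##wwwwwwwwwwwwww
191 bbbw.bbbb.bbbbb...wbbbbbbbbb##wwwwwww
193 bbb.bbbbbwbbbbbb..........wbbbbbbbbb#
195 bbbwbbbbwbbbbbbbbbbbbbbw..........bbb
197 bbwbbbbbwbbbbbbbbbbbbbbbbbbbbbbw.....
199 bbbbbbbbbbbbbbbbbbbbbbbbbbbbbbbbbbbbb
201 
[... 177 characters left out ...]
bbbbbbbbbbbbbbbbbbbbbbbbbbb.
211 bbbbbbbbbbbbbbbbbbbb#####..##bbbb....
213 bbbbbbbbbbbbbbbbbbb#####.....##......
215 bbbbbbbbbbbbbbbbb####.###............
217 bbbbbbbbbbbbbbbbbb.###.##............
219 bbbbbbbbbbbbbbbbbbbbbb#............ww
221 bbbbbbbbbbbbbbbbbbbbbb...........wwww
223 bbbbbbbbbbbbbbbbbbbb...........wwwwww
225 bbbbbbbbbbbbbbbbb............wwwwwwww
227 bwbbbbbbbbbbbbb............wwwwwwwwww
229 bbbbbbbbbbb.............wwwwwwwwwwwww
231 ...w..................wwwwwwwwwwwwwww
233 .........###........wwwwwwwwwwwwwwwww
235 #.......##........wwwwwwwwwwwwwwwwwww
237 ......#.........wwwwwwwwwwwwwwwwwwwww
239 ....#.........wwwwwwwwwwwwwwwwwwwwwww
241 ...........wwwwwwwwwwwwwwwwwwwwwwwwww
```

A metal blob shows inside the 3-bar bin in both views, at about top (431,214) and side (303,124). The gripper is clear, so I hand in.

```bash
python3 -c "
from plant import manip
print(manip.job_done())"
```

```text
the job is handed in; nothing more can be done
None
```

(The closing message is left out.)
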